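# Feel out the tight spot of a guide rail

## Robot

A 6-joint arm with a two-finger parallel gripper is mounted at the origin on the work surface. World frame = base frame: x ahead of the robot, y to its left, z up, the work surface at z = 0. Lengths are in mm, angles in degrees, forces in N, time in s.
With the tool pointing down it reaches from about 350 to 775 mm from the base axis. Payload 5.5 kg.
Tool frame: the origin (TCP) lies midway between the tips of the shut fingers; the grasp point (between the pads) lies 19 mm behind it (env.hold_point_z is the distance from the TCP to the grasp point, in mm); z points along the fingers, y is the line along which they close (so a half turn about z gives the same grasp; the last joint's range is limited). The gripper opens to 85 mm and grips with 20 to 120 N. Pads are 22 mm wide; open, the fingers measure 114 mm over their backs; the gripper's body (76 mm by 85 mm) begins 54 mm behind the grasp point. The pads swing forward as they close: fully open they stand 13 mm farther back than shut.
Start: joints at [-7.998, 17.945, 2.641, 74.691, 0, 82.002], TCP at [575.041, -0.015, 231.323] pointing down, gripper open.
Joint ranges: [-158.12, 158.12], [-49.38, 96.58], [-58.88, 72.47], [-126.05, 133.96], [-84.25, 85.87], [-180, 180]. Speed limits (degrees/s): [147.25, 147.25, 180, 180, 180, 180].

## Interface

Orientations are given as [roll, pitch, yaw] about the fixed x, y, z axes, in that order (R = Rz(yaw) Ry(pitch) Rx(roll)).
In Python, from plant import env, get_image, camera_info gives the robot as it stands.
- The arm moves only by the tool play_rows, never from a script. Its argument "plan" is a list of rows, each a list of 7 numbers: the turn, a rotation vector about the tool's x, y, z in rad, then the shift along the tool's x, y, z in cm, then the finger opening in cm, from 0 to 8.54. In form: [[rx, ry, rz, dx, dy, dz, gripper], ...]. A call has 1 to 5 rows; each row is the pose to reach, as a shift and turn from the pose commanded when the call began, along the tool's axes at that moment; what a row does not reach only later rows make up. A row lasts 1/12 s, in which the tool goes at most 41.7 mm and 7.16 degrees, less where a joint would pass 70% of its speed; a pose out of reach is approached as far as the arm can. A call with a gripper value outside its range is refused whole. The fingers move at their own pace and stop on an object; "newtons" is the grip in N (left out, the last holds). Time passes only in rows, so rows that repeat a pose let the fingers close. It gives the time, the measured TCP pose, the force, the opening and the grip force at its end, in the units of the state.
- env.read_state(): the state, without advancing time (a new reading comes with each control period).
- get_image(name): name is "scene" or "side" or "wrist"; returns the picture (384x512x3 uint8, red, green, blue); there is no depth.
- camera_info(name): a dict with "fx", "fy", "cx", "cy" (pixels), "dist" ([k1, k2, p1, p2, k3] as OpenCV has them; the pictures are not rectified), "R" (3x3) and "t" (3): a world point X has camera coordinates R X + t. Camera axes: x right, y down, z forward; pixel columns grow to the right and rows downward; lengths in mm; the calibration is good to about 2 mm. A picture is of the moment at which its call begins: read the wrist's pose just before it. camera_info takes no time and is no camera call; for the wrist camera it gives the pose at the moment of the call.
- env.sign_off(): hands the job in; it is judged then, once.
The state is a dict: "time": time; "joints": joint angles; "joint_velocities": joint speeds; "tau": joint torques, N m; "eef_pos": TCP position; "ee_rot": TCP orientation; "force": force on the tool from outside, world axes, zero at the start; "moment": the same for the moment, N m; "gripper_width": finger opening in mm; "grasp_force": force on a finger pad.
Only numpy, scipy, OpenCV 4.12 (cv2) and the standard library are available. Lean on these libraries where they do the work, as an engineer would, in place of code of your own. Each camera call takes 0.05 s, during which the arm holds its last target. There are 200 camera calls.

## Task

Check the slide on the mounting panel for its tight spot: take the carriage by its grip and run it gently along the rail until it touches the square stop, then the other way until it touches the round stop, feeling for the place in between where it drags hardest. Then bring the carriage back, let go of it standing on that tight spot, and do not bang the stops or disturb the loose parts lying around.

Things in the scene. Friction and masses are not known exactly. Their poses are not given: they have to be found in the camera images.
- panel: aluminium mounting panel lying flat on the bench, 200 x 400 x 10 mm, fixed. Origin: centre of its underside; its y axis runs along the rail, z up. Besides the rail it bears a row of small terminal blocks up to 41 mm high above the bench, 48 to 88 mm to its +x side.
- rail: steel guide rail, 28 x 360 mm, along its own y axis. Origin: centre of its underside, 10 mm above the bench; 16 mm high. Its middle third hides one unseen tight spot: drag on the moving carriage, elsewhere about 2 N, climbs over 12 mm to about 10 N, is about 6 N for the next 8 mm (the spot's middle), then falls off over 12 mm. Alike from either side; the carriage stays where left on it.
- carriage: grey carriage saddling the rail, 64 mm across the rail, 60 mm long along it, top 50 mm above the bench, about 0.4 kg, slides only along the rail. On its middle stands a black square grip, 24 x 24 mm, from 50 to 92 mm above the bench. Origin: on its middle, 22 mm above the bench; y axis along the rail.
- stop_square: square stop clamped over the rail near one end, 50 mm across and 30 mm along the rail, top 46 mm above the bench; rubber body that gives about 1 mm under 6 N. Origin: centre of its underside, 10 mm above the bench. The carriage touches it when their origins are 45 mm apart. Which end it is at, and how far out, varies.
- stop_round: round rubber stop standing on the rail near the other end, 30 mm diameter, top 48 mm above the bench; gives about 1 mm under 6 N. Origin: centre of its underside, 10 mm above the bench. The carriage touches it when their origins are 45 mm apart.
- screwdriver: loose screwdriver, about 190 mm, lying near the panel's far long side; leave it alone. Origin: centre of its underside.
- contact_block: loose green contact block, about 34 x 42 x 40 mm, near the panel; leave it alone. Origin: centre of its underside.
- pilot_lamp: loose white and black pilot lamp, 36 mm diameter, 44 mm high, standing near the panel; leave it alone. Origin: centre of its underside.

How it is judged (in metres and radians):
On the way, in this order (a step that is already met when the one before it is completed fails the run):
1. the carriage rests against the square stop (contact force between carriage and stop_square above 0.4 N), for 0.1 s.
2. the carriage rests against the round stop (contact force between carriage and stop_round above 0.4 N), for 0.1 s.
At the end, for the whole second after the job is handed in: The carriage stands still and released on the rail's tight spot: the spot presses on it with more than 6 N (it may stand up to about 10 mm either side of the spot's middle), after having touched first the square stop, then the round stop (contact force between carriage and rail above 6 N and linear speed of carriage below 0.005 m/s).
It fails at once if the carriage is banged or pressed into a stop with more than 20 N (contact force between carriage and stop_square above 20 N or contact force between carriage and stop_round above 20 N).
It fails at once if a loose part lying around is moved more than 20 mm (distance of any of screwdriver, contact_block, pilot_lamp from where it was at the start of the episode above 0.02 m).
It also fails if it takes over 51 s, if anything falls off the work surface, if the arm or the gripper's body presses on something with over 40 N, if the wrist force passes 120 N, or if a joint passes its speed limit or range.

## Working session

There is one attempt and no reset: what is moved stays moved. The work goes in short steps, Python scripts to look and compute and a tool call to move; the robot and the scene stay as the last step left them, time stands still between calls to the robot, and variables do not carry over. Pictures are saved under pics/ and viewed, at most 10 in all, crops included, and the job is handed in when it is done.

Besides the shell and the picture viewer there is one more tool, called after ">>>" as a command line: name --pt "numbers of a row" for each row, then --argument value for the rest. play_rows: Moves the arm, as the interface text tells. Its arguments: {"type":"object","properties":{"plan":{"type":"array"},"newtons":{"type":"number"}},"required":["plan"]}

```bash
mkdir -p pics; ls; python3 - <<'E'
from plant import env,get_image,camera_info
import cv2,numpy as np
for n in("scene","side"):
    cv2.imwrite(f"pics/{n}0.png",get_image(n)[:,:,::-1])
a=[cv2.imread(f"pics/{n}0.png") for n in("scene","side")]
cv2.imwrite("pics/a.png",np.vstack(a)[:, :] if 0 else cv2.resize(np.hstack(a),None,fx=.78,fy=.78))
for n in("scene","side","wrist"):
    c=camera_info(n);print(n,c)
print(env.read_state())
E
```

```text
pics
scene {'fx': 484.2588536656436, 'fy': 484.2588536656436, 'cx': 253.19190689812643, 'cy': 184.8825203260051, 'dist': array([-0.01240543,  0.        ,  0.        ,  0.        ,  0.        ]), 'R': array([[-0.11824399,  0.99289151,  0.01359403],
       [ 0.77672312,  0.10101215, -0.62168942],
       [-0.61864332, -0.06295224, -0.78314588]]), 't': array([  40.49336267, -461.51584992, 1313.55441943])}
side {'fx': 356.33485854621455, 'fy': 356.33485854621455, 'cx': 257.27452755994716, 'cy': 190.57592972026202, 'dist': array([0.03215692, 0.        , 0.        , 0.        , 0.        ]), 'R': array([[-0.90793848, -0.4189187 ,  0.01244342],
       [-0.31025528,  0.65187454, -0.69195466],
       [ 0.2817612 , -0.6321129 , -0.72183372]]), 't': array([576.08575344, 198.69788626, 597.91291308])}
wrist {'fx': 333.0803521747085, 'fy': 333.0803521747085, 'cx': 254.20083417498165, 'cy': 188.05374979212385, 'dist': array([-0.01855673,  0.        ,  0.        ,  0.        ,  0.        ]), 'R': array([[ 9.99998094e-01, -8.41365044e-05, -1.95041568e-03],
       [ 4.28011038e-04, -9.65315140e-01,  2.61087146e-01],
       [-1.90473275e-03, -2.61087483e-01, -9.65313264e-01]]), 't': array([-573.19440383,  -33.37941632,  379.06349002])}
{'time': 0.1, 'joints': array([-7.99912097e+00,  1.79861952e+01,  2.58297620e+00,  7.46913387e+01,
        6.20657310e-04,  8.20022684e+01]), 'joint_velocities': array([ 0.02902196, -0.04164023,  0.25726284,  0.03224953, -0.11360962,
        0.03270216]), 'tau': array([ 3.58776997e-03, -4.81727242e+01,  2.99244744e+01,  1.27543980e-02,
       -1.12281841e-04,  1.60051752e-05]), 'eef_pos': array([5.74535675e+02, 5.25807794e-02, 2.30497458e+02]), 'ee_rot': array([-1.79906448e+02, -1.37708056e-02,  8.99985989e+01]), 'force': array([-0.92652358,  0.15403946, -1.05144761]), 'moment': array([-0.01938   , -0.00378622, -0.00524689]), 'grasp_force': 0.0, 'gripper_width': 85.34629432679016}
```

View pics/scene0.png

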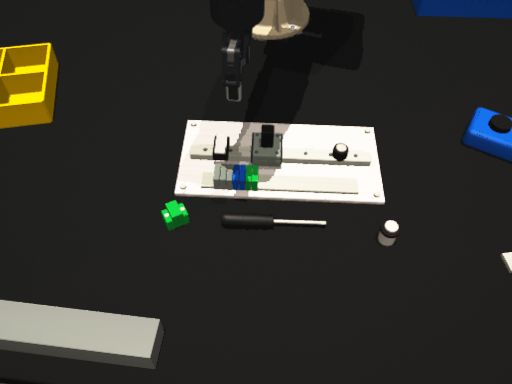

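View pics/side0.png

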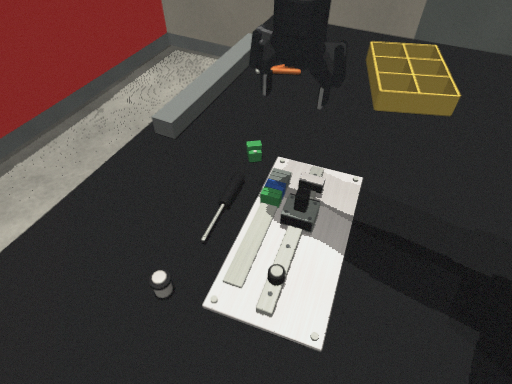

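The scene view shows the panel with its rail running left to right (about +y). The square stop is at about (221,148), the carriage and grip at (267,140), and the round stop at (341,151). The screwdriver, green block and lamp lie on the +x side. In the side view the grip is at about (303,195) and the round stop at (277,273).

```bash
cat > h.py <<'E'
import numpy as np,cv2
from plant import env,get_image,camera_info
def K(c): return np.array([[c['fx'],0,c['cx']],[0,c['fy'],c['cy']],[0,0,1.]])
def ray(c,p):
    u=cv2.undistortPoints(np.array([[p]],float),K(c),c['dist'])[0,0]
    d=c['R'].T@np.array([u[0],u[1],1]); return -c['R'].T@c['t'],d
def onz(c,p,z):
    o,d=ray(c,p); return o+d*(z-o[2])/d[2]
def proj(c,X): return cv2.projectPoints(np.array(X,float).reshape(-1,3),cv2.Rodrigues(c['R'])[0],c['t'],K(c),c['dist'])[0][:,0]
E
python3 - <<'E'
from h import *
for n in("scene","side"):
    c=camera_info(n);im=cv2.imread(f"pics/{n}0.png")
    hsv=cv2.cvtColor(im,cv2.COLOR_BGR2HSV)
    m=((hsv[...,2]>150)&(hsv[...,1]<50)).astype(np.uint8)
    if n=="side": m[:150]=0
    m=cv2.morphologyEx(m,cv2.MORPH_CLOSE,np.ones((5,5)))
    cs,_=cv2.findContours(m,0,2); k=[q for q in cs if cv2.pointPolygonTest(q,(300,185) if n=="scene" else (320,260),False)>=0 or cv2.contourArea(q)>4000]
    k=max(k,key=cv2.contourArea)
    P=np.array([onz(c,p[0].astype(float),10)[:2] for p in k],np.float32)
    r=cv2.minAreaRect(P);print(n,r,"cam",(-c['R'].T@c['t']).round())
s=cv2.imread("pics/scene0.png")[110:205,175:390];d=cv2.imread("pics/side0.png")[155:335,205:370]
cv2.imwrite("pics/sc.png",cv2.resize(s,None,fx=3.7,fy=3.7,interpolation=2))
cv2.imwrite("pics/sd.png",cv2.resize(d,None,fx=3.3,fy=3.3,interpolation=2))
E
```

```text
scene ((523.4578247070312, 74.63446044921875), (204.21688842773438, 400.25054931640625), 4.3616790771484375) cam [1176.   89.  741.]
side ((516.13232421875, 140.1885223388672), (199.0106658935547, 267.42034912109375), 4.184341907501221) cam [416. 490. 562.]
```

View pics/sc.png

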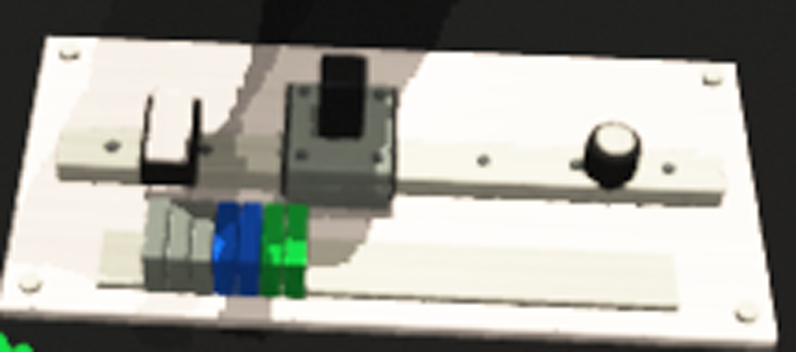

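View pics/sd.png

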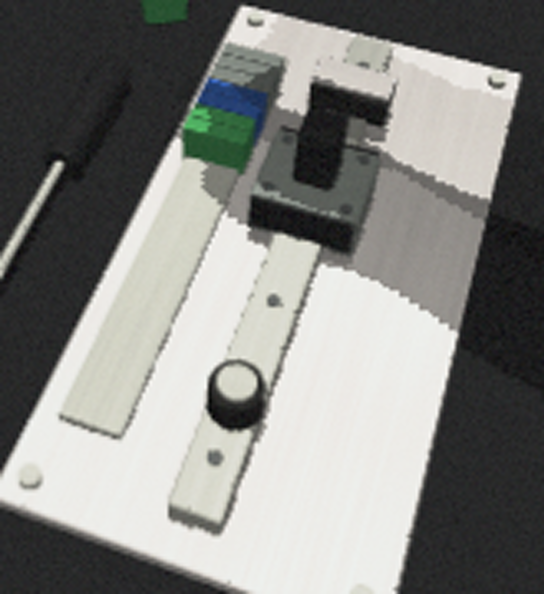

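The crops show the features clearly. Scene crop: carriage top corners at (288,87), (396,88), (394,178), (284,175); square stop top at (147,95)-(199,100); round stop top at (615,140). The side crop agrees.

```bash
python3 - <<'E'
from h import *
c=camera_info("scene");d=camera_info("side")
S=lambda u,v:np.array([175+u/3.7,110+v/3.7])-.36; D=lambda u,v:np.array([205+u/3.3,155+v/3.3])-.35
f=lambda c,P,z:np.array([onz(c,p,z)[:2] for p in P]).round(1)
print("carr sc",f(c,[S(288,87),S(396,88),S(394,178),S(284,175)],50).tolist(),f(c,[S(288,87),S(396,88),S(394,178),S(284,175)],50).mean(0))
q=[D(284,125),D(381,150),D(352,226),D(252,197)]
print("carr sd",f(d,q,50).tolist(),f(d,q,50).mean(0))
print("grip base sc",f(c,[S(321,135),S(362,138)],50).tolist(),"top back",f(c,[S(322,57),S(366,57)],92).tolist())
print("grip base sd",f(d,[D(295,180),D(331,188)],50).tolist())
print("sq top sc",f(c,[S(149,93),S(198,99),S(192,163),S(142,158)],46).tolist())
print("round top sc",f(c,[S(615,140)],48),"sd",f(d,[D(238,384)],48))
print("screws sc",f(c,[S(69,54),S(712,78),S(747,312),S(30,283)],12).tolist())
print("railends sc",f(c,[S(58,157),S(724,190)],26).tolist())
print("rail top sc far edge",f(c,[S(62,130),S(724,165)],26).tolist())
print("screwdr",f(c,[(224,221),(326,223)],12).tolist())
E
```

```text
carr sc [[499.4, 16.6], [492.5, 74.3], [557.3, 78.6], [562.6, 22.1]] [527.95  47.9 ]
carr sd [[553.9, 17.8], [495.0, 12.3], [492.0, 74.0], [550.1, 78.3]] [522.75  45.6 ]
grip base sc [[532.1, 38.0], [531.4, 59.6]] top back [[516.9, 35.7], [513.9, 58.1]]
grip base sd [[532.5, 55.9], [511.8, 52.7]]
sq top sc [[509.8, -57.6], [510.8, -30.8], [557.0, -26.9], [556.9, -53.3]]
round top sc [[513.5 192.3]] sd [[511.3 192. ]]
screws sc [[452.4, -115.6], [423.0, 252.8], [591.5, 266.1], [620.2, -102.9]]
railends sc [[544.3, -102.3], [521.3, 253.7]]
rail top sc far edge [[524.5, -104.1], [503.2, 254.3]]
screwdr [[689.7, -12.1], [670.5, 172.0]]
```

>>> play_rows --pt "0 0 -0.075 4.6 -5.05 8 8.5" --pt "0 0 -0.075 4.6 -5.05 8 8.5" --pt "0 0 -0.075 4.6 -5.05 8 8.5" --pt "0 0 -0.075 4.6 -5.05 8 8.5" --pt "0 0 -0.075 4.6 -5.05 8 8.5" --newtons 60

```text
time: 0.52
eef_pos: [523.2, 46.5, 150.3]
ee_rot: [-179.8, -0.0, 94.4]
force: [-0.6, 0.6, 0.6]
gripper_width: 85.0
grasp_force: 0.0
```

```bash
python3 - <<'E'
from h import *
s=env.read_state();print(s['eef_pos'],s['ee_rot'],s['force'])
c=camera_info("wrist");im=get_image("wrist")[:,:,::-1].copy()
cv2.imwrite("pics/w.png",im)
th=np.radians(4.3);R=np.array([[np.cos(th),-np.sin(th)],[np.sin(th),np.cos(th)]])
q=[[*(R@np.array(p)*12+[524.5,46]),92] for p in((1,1),(1,-1),(-1,-1),(-1,1))]
print(proj(c,q).round(1).tolist())
cv2.polylines(im,[proj(c,q).astype(np.int32)],True,(0,0,255),1)
cv2.imwrite("pics/w2.png",cv2.resize(im,(768,576)))
E
```

```text
[523.19011173  46.46802053 150.34609934] [-1.79848804e+02 -1.11952940e-02  9.43620664e+01] [-0.63410161  0.57101347  0.58589096]
[[277.0, 189.3], [276.3, 225.2], [239.2, 225.1], [238.8, 189.3]]
```

View pics/w2.png

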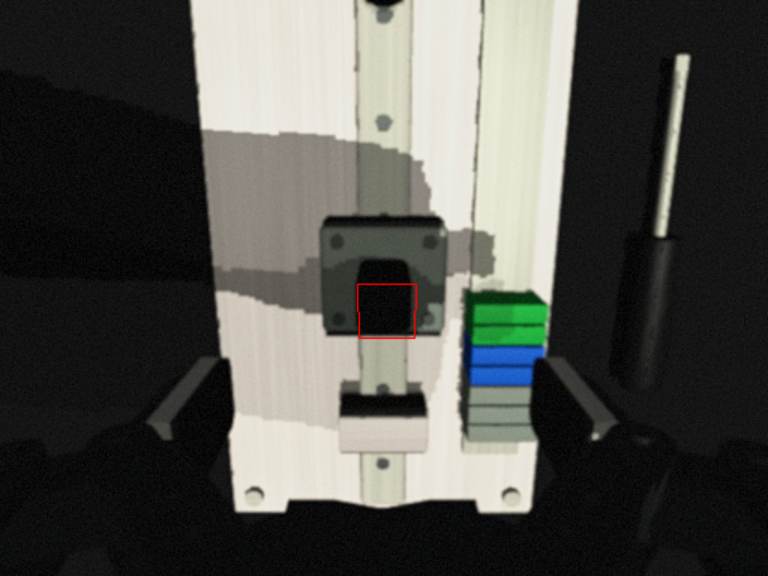

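The wrist view shows the grip (357-411, bottom edge 335 in the enlarged picture) within about 1 mm of the predicted box. The rail is parallel to the tool x axis, so I go down and grip.

>>> play_rows --pt "0 0 0 0 0 3 8.5" --pt "0 0 0 0 0 6 8.5" --pt "0 0 0 0 0 9.2 8.5" --pt "0 0 0 0 0 9.2 8.5" --pt "0 0 0 0 0 9.2 5"

```text
time: 0.98
eef_pos: [524.9, 45.4, 59.4]
ee_rot: [-179.9, -0.0, 94.2]
force: [-0.2, 0.3, 0.7]
gripper_width: 75.1
grasp_force: 0.0
```

>>> play_rows --pt "0 0 0 0 0 0 4" --pt "0 0 0 0 0 0 3" --pt "0 0 0 0 0 0 1.5" --pt "0 0 0 0 0 0 1.5" --pt "0 0 0 0 0 0 1.5"

```text
time: 1.4
eef_pos: [523.9, 45.7, 61.0]
ee_rot: [-180.0, 0.0, 94.3]
force: [-6.2, -1.3, 9.8]
gripper_width: 23.0
grasp_force: 60.9
```

>>> play_rows --pt "0 0 0 0 0 0 1.5" --pt "0 0 0 0 0 0 1.5"

```text
time: 1.57
eef_pos: [523.8, 45.7, 61.0]
ee_rot: [-180.0, 0.1, 94.3]
force: [-5.9, -1.3, 9.6]
gripper_width: 23.5
grasp_force: 60.7
```

>>> play_rows --pt "0 0 0 -0.5 -0.05 0 1.5" --pt "0 0 0 -1.0 -0.05 0 1.5" --pt "0 0 0 -1.5 -0.05 0 1.5" --pt "0 0 0 -2.0 -0.05 0 1.5" --pt "0 0 0 -2.5 -0.05 0 1.5"

```text
time: 1.98
eef_pos: [525.7, 21.2, 61.0]
ee_rot: [180.0, -0.0, 94.3]
force: [-4.8, 1.7, 8.4]
gripper_width: 23.4
grasp_force: 60.6
```

>>> play_rows --pt "0 0 0 -0.2 0 0 1.5" --pt "0 0 0 -0.4 0 0 1.5" --pt "0 0 0 -0.6 0 0 1.5" --pt "0 0 0 -0.8 0 0 1.5" --pt "0 0 0 -0.8 0 0 1.5"

```text
time: 2.4
eef_pos: [526.3, 12.9, 61.0]
ee_rot: [180.0, 0.0, 94.3]
force: [-4.1, 0.3, 8.3]
gripper_width: 23.2
grasp_force: 60.6
```

>>> play_rows --pt "0 0 0 -0.12 0 0 1.5" --pt "0 0 0 -0.24 0 0 1.5" --pt "0 0 0 -0.36 0 0 1.5" --pt "0 0 0 -0.48 0 0 1.5" --pt "0 0 0 -0.6 0 0 1.5"

```text
time: 2.82
eef_pos: [526.7, 7.3, 61.0]
ee_rot: [180.0, -0.0, 94.3]
force: [-4.2, 1.2, 7.6]
gripper_width: 23.2
grasp_force: 60.6
```

>>> play_rows --pt "0 0 0 -0.05 0 0 1.5" --pt "0 0 0 -0.1 0 0 1.5" --pt "0 0 0 -0.15 0 0 1.5" --pt "0 0 0 -0.2 0 0 1.5"

```text
time: 3.15
eef_pos: [526.8, 5.3, 61.0]
ee_rot: [180.0, -0.0, 94.3]
force: [-3.8, 1.8, 8.5]
gripper_width: 23.6
grasp_force: 60.6
```

>>> play_rows --pt "0 0 0 -0.05 0 0 1.5" --pt "0 0 0 -0.1 0 0 1.5" --pt "0 0 0 -0.15 0 0 1.5" --pt "0 0 0 -0.2 0 0 1.5"

```text
time: 3.48
eef_pos: [527.0, 3.3, 61.0]
ee_rot: [180.0, -0.0, 94.3]
force: [-4.4, 1.5, 7.4]
gripper_width: 23.3
grasp_force: 60.6
```

>>> play_rows --pt "0 0 0 -0.05 0 0 1.5" --pt "0 0 0 -0.1 0 0 1.5" --pt "0 0 0 -0.15 0 0 1.5" --pt "0 0 0 -0.2 0 0 1.5"

```text
time: 3.82
eef_pos: [527.1, 1.3, 61.0]
ee_rot: [180.0, -0.0, 94.3]
force: [-4.1, 1.1, 8.1]
gripper_width: 23.6
grasp_force: 60.6
```

>>> play_rows --pt "0 0 0 -0.05 0 0 1.5" --pt "0 0 0 -0.1 0 0 1.5" --pt "0 0 0 -0.15 0 0 1.5" --pt "0 0 0 -0.2 0 0 1.5"

```text
time: 4.15
eef_pos: [527.2, -0.1, 61.0]
ee_rot: [180.0, -0.1, 94.3]
force: [-4.7, 4.3, 9.0]
gripper_width: 23.0
grasp_force: 60.6
```

>>> play_rows --pt "0 0 0 -0.05 0 0 1.5" --pt "0 0 0 -0.05 0 0 1.5" --pt "0 0 0 -0.05 0 0 1.5" --pt "0 0 0 -0.05 0 0 1.5"

```text
time: 4.48
eef_pos: [527.3, -0.4, 61.0]
ee_rot: [180.0, -0.1, 94.3]
force: [-4.0, 4.1, 8.9]
gripper_width: 23.0
grasp_force: 60.6
```

>>> play_rows --pt "0 0 0 -0.05 0 0 1.5" --pt "0 0 0 -0.08 0 0 1.5" --pt "0 0 0 -0.08 0 0 1.5" --pt "0 0 0 -0.08 0 0 1.5"

```text
time: 4.82
eef_pos: [527.3, -0.6, 61.0]
ee_rot: [180.0, -0.2, 94.4]
force: [-4.9, 5.8, 8.4]
gripper_width: 23.3
grasp_force: 60.7
```

Square stop touched. Now I run the other way, quickly over the ground already felt, then slowly.

>>> play_rows --pt "0 0 0 0.3 -0.04 0 1.5" --pt "0 0 0 0.9 -0.04 0 1.5" --pt "0 0 0 1.5 -0.04 0 1.5" --pt "0 0 0 2.1 -0.04 0 1.5" --pt "0 0 0 2.7 -0.04 0 1.5"

```text
time: 5.23
eef_pos: [525.4, 24.3, 61.0]
ee_rot: [179.9, 0.1, 94.3]
force: [-3.0, -2.1, 6.8]
gripper_width: 23.3
grasp_force: 60.4
```

>>> play_rows --pt "0 0 0 0.4 0 0 1.5" --pt "0 0 0 0.8 0 0 1.5" --pt "0 0 0 1.1 0 0 1.5" --pt "0 0 0 1.3 0 0 1.5" --pt "0 0 0 1.5 0 0 1.5"

```text
time: 5.65
eef_pos: [524.3, 39.3, 61.0]
ee_rot: [179.9, 0.1, 94.3]
force: [-3.1, -2.3, 6.6]
gripper_width: 23.2
grasp_force: 60.4
```

>>> play_rows --pt "0 0 0 0.2 0 0 1.5" --pt "0 0 0 0.4 0 0 1.5"

```text
time: 5.82
eef_pos: [524.0, 43.3, 61.0]
ee_rot: [179.9, 0.1, 94.3]
force: [-3.6, -1.6, 6.8]
gripper_width: 23.2
grasp_force: 60.4
```

>>> play_rows --pt "0 0 0 0.2 0 0 1.5" --pt "0 0 0 0.4 0 0 1.5"

```text
time: 5.98
eef_pos: [523.7, 47.3, 61.0]
ee_rot: [179.9, 0.1, 94.3]
force: [-3.0, -2.3, 5.6]
gripper_width: 22.7
grasp_force: 60.4
```

>>> play_rows --pt "0 0 0 0.2 0 0 1.5" --pt "0 0 0 0.4 0 0 1.5"

```text
time: 6.15
eef_pos: [523.4, 51.2, 61.0]
ee_rot: [179.9, 0.1, 94.3]
force: [-3.7, -1.9, 7.2]
gripper_width: 23.1
grasp_force: 60.4
```

>>> play_rows --pt "0 0 0 0.2 0 0 1.5" --pt "0 0 0 0.4 0 0 1.5"

```text
time: 6.32
eef_pos: [523.1, 55.2, 61.0]
ee_rot: [179.9, 0.1, 94.3]
force: [-3.5, -2.1, 7.3]
gripper_width: 22.9
grasp_force: 60.4
```

>>> play_rows --pt "0 0 0 0.2 0 0 1.5" --pt "0 0 0 0.4 0 0 1.5"

```text
time: 6.48
eef_pos: [522.9, 58.8, 61.0]
ee_rot: [179.9, 0.1, 94.3]
force: [-3.2, -5.6, 6.5]
gripper_width: 22.9
grasp_force: 60.4
```

>>> play_rows --pt "0 0 0 0.2 0 0 1.5" --pt "0 0 0 0.4 0 0 1.5"

```text
time: 6.65
eef_pos: [522.6, 62.0, 61.0]
ee_rot: [179.9, 0.2, 94.2]
force: [-3.7, -7.7, 7.5]
gripper_width: 23.3
grasp_force: 60.4
```

>>> play_rows --pt "0 0 0 0.2 0 0 1.5" --pt "0 0 0 0.4 0 0 1.5"

```text
time: 6.82
eef_pos: [522.4, 65.3, 61.0]
ee_rot: [179.9, 0.3, 94.2]
force: [-3.4, -9.9, 7.0]
gripper_width: 23.0
grasp_force: 60.4
```

>>> play_rows --pt "0 0 0 0.2 0 0 1.5" --pt "0 0 0 0.4 0 0 1.5"

```text
time: 6.98
eef_pos: [522.1, 69.0, 61.0]
ee_rot: [179.9, 0.3, 94.2]
force: [-3.3, -9.0, 7.0]
gripper_width: 22.8
grasp_force: 60.4
```

>>> play_rows --pt "0 0 0 0.2 0 0 1.5" --pt "0 0 0 0.4 0 0 1.5"

```text
time: 7.15
eef_pos: [521.7, 73.4, 61.0]
ee_rot: [179.9, 0.3, 94.2]
force: [-3.2, -8.1, 6.7]
gripper_width: 22.9
grasp_force: 60.4
```

>>> play_rows --pt "0 0 0 0.2 0 0 1.5" --pt "0 0 0 0.4 0 0 1.5"

```text
time: 7.32
eef_pos: [521.4, 77.6, 61.1]
ee_rot: [179.9, 0.2, 94.2]
force: [-4.3, -8.5, 6.6]
gripper_width: 23.1
grasp_force: 60.4
```

>>> play_rows --pt "0 0 0 0.2 0 0 1.5" --pt "0 0 0 0.4 0 0 1.5"

```text
time: 7.48
eef_pos: [521.1, 82.3, 61.0]
ee_rot: [179.9, 0.2, 94.2]
force: [-3.1, -4.9, 7.0]
gripper_width: 22.8
grasp_force: 60.5
```

>>> play_rows --pt "0 0 0 0.2 0 0 1.5" --pt "0 0 0 0.4 0 0 1.5"

```text
time: 7.65
eef_pos: [520.7, 86.6, 61.0]
ee_rot: [179.9, 0.1, 94.3]
force: [-2.7, -3.7, 7.5]
gripper_width: 23.4
grasp_force: 60.5
```

>>> play_rows --pt "0 0 0 0.2 0 0 1.5" --pt "0 0 0 0.4 0 0 1.5"

```text
time: 7.82
eef_pos: [520.4, 91.0, 61.0]
ee_rot: [179.9, 0.1, 94.3]
force: [-3.0, -0.3, 6.7]
gripper_width: 23.6
grasp_force: 60.5
```

>>> play_rows --pt "0 0 0 0.2 0 0 1.5" --pt "0 0 0 0.4 0 0 1.5"

```text
time: 7.98
eef_pos: [520.1, 95.1, 61.0]
ee_rot: [179.9, 0.1, 94.3]
force: [-3.5, -1.5, 6.5]
gripper_width: 23.1
grasp_force: 60.5
```

>>> play_rows --pt "0 0 0 0.2 0 0 1.5" --pt "0 0 0 0.4 0 0 1.5"

```text
time: 8.15
eef_pos: [519.8, 99.2, 61.0]
ee_rot: [179.9, 0.1, 94.3]
force: [-3.4, -2.0, 6.9]
gripper_width: 23.2
grasp_force: 60.5
```

>>> play_rows --pt "0 0 0 0.2 0 0 1.5" --pt "0 0 0 0.4 0 0 1.5"

```text
time: 8.32
eef_pos: [519.5, 103.2, 61.0]
ee_rot: [179.9, 0.1, 94.3]
force: [-3.4, -1.5, 7.1]
gripper_width: 23.4
grasp_force: 60.5
```

The spot's drag runs from about y=56 to 89, so its middle is at about 72.5. On to the round stop.

>>> play_rows --pt "0 0 0 0.5 0 0 1.5" --pt "0 0 0 1.0 0 0 1.5" --pt "0 0 0 1.5 0 0 1.5" --pt "0 0 0 2.0 0 0 1.5" --pt "0 0 0 2.4 0 0 1.5"

```text
time: 8.73
eef_pos: [517.7, 127.3, 61.0]
ee_rot: [179.9, 0.1, 94.3]
force: [-3.6, -2.4, 6.8]
gripper_width: 23.2
grasp_force: 60.4
```

>>> play_rows --pt "0 0 0 0.2 0 0 1.5" --pt "0 0 0 0.4 0 0 1.5" --pt "0 0 0 0.55 0 0 1.5" --pt "0 0 0 0.65 0 0 1.5" --pt "0 0 0 0.75 0 0 1.5"

```text
time: 9.15
eef_pos: [517.1, 134.7, 61.0]
ee_rot: [179.9, 0.0, 94.3]
force: [-2.6, -1.4, 7.1]
gripper_width: 23.3
grasp_force: 60.4
```

>>> play_rows --pt "0 0 0 0.05 0 0 1.5" --pt "0 0 0 0.1 0 0 1.5" --pt "0 0 0 0.15 0 0 1.5" --pt "0 0 0 0.2 0 0 1.5"

```text
time: 9.48
eef_pos: [517.0, 136.6, 61.0]
ee_rot: [179.9, 0.0, 94.3]
force: [-2.1, -1.3, 5.6]
gripper_width: 23.1
grasp_force: 60.4
```

>>> play_rows --pt "0 0 0 0.05 0 0 1.5" --pt "0 0 0 0.1 0 0 1.5" --pt "0 0 0 0.15 0 0 1.5" --pt "0 0 0 0.2 0 0 1.5"

```text
time: 9.82
eef_pos: [516.9, 138.6, 61.0]
ee_rot: [179.9, 0.0, 94.3]
force: [-3.7, -1.7, 6.4]
gripper_width: 23.0
grasp_force: 60.4
```

>>> play_rows --pt "0 0 0 0.06 0 0 1.5" --pt "0 0 0 0.12 0 0 1.5" --pt "0 0 0 0.18 0 0 1.5" --pt "0 0 0 0.24 0 0 1.5" --pt "0 0 0 0.3 0 0 1.5"

```text
time: 10.23
eef_pos: [516.6, 141.6, 61.0]
ee_rot: [179.9, 0.0, 94.3]
force: [-2.4, -2.8, 8.0]
gripper_width: 23.0
grasp_force: 60.4
```

>>> play_rows --pt "0 0 0 0.05 0 0 1.5" --pt "0 0 0 0.1 0 0 1.5" --pt "0 0 0 0.15 0 0 1.5" --pt "0 0 0 0.2 0 0 1.5"

```text
time: 10.57
eef_pos: [516.5, 143.6, 61.0]
ee_rot: [179.9, 0.0, 94.3]
force: [-2.6, -2.1, 6.7]
gripper_width: 23.4
grasp_force: 60.4
```

>>> play_rows --pt "0 0 0 0.05 0 0 1.5" --pt "0 0 0 0.1 0 0 1.5" --pt "0 0 0 0.15 0 0 1.5" --pt "0 0 0 0.2 0 0 1.5"

```text
time: 10.9
eef_pos: [516.3, 145.6, 61.0]
ee_rot: [179.9, 0.0, 94.3]
force: [-2.7, -1.7, 5.9]
gripper_width: 23.5
grasp_force: 60.4
```

>>> play_rows --pt "0 0 0 0.05 0 0 1.5" --pt "0 0 0 0.1 0 0 1.5" --pt "0 0 0 0.15 0 0 1.5" --pt "0 0 0 0.2 0 0 1.5"

```text
time: 11.23
eef_pos: [516.2, 146.7, 61.0]
ee_rot: [179.9, 0.2, 94.3]
force: [-2.5, -6.0, 7.5]
gripper_width: 23.3
grasp_force: 60.5
```

>>> play_rows --pt "0 0 0 0.05 0 0 1.5" --pt "0 0 0 0.05 0 0 1.5" --pt "0 0 0 0.05 0 0 1.5" --pt "0 0 0 0.05 0 0 1.5"

```text
time: 11.57
eef_pos: [516.2, 147.0, 61.0]
ee_rot: [179.9, 0.2, 94.3]
force: [-2.8, -6.8, 6.8]
gripper_width: 23.1
grasp_force: 60.5
```

Round stop touched. Now back, feeling the spot from this side.

>>> play_rows --pt "0 0 0 -0.3 0 0 1.5" --pt "0 0 0 -0.9 0 0 1.5" --pt "0 0 0 -1.6 0 0 1.5" --pt "0 0 0 -2.3 0 0 1.5" --pt "0 0 0 -3.0 0 0 1.5"

```text
time: 11.98
eef_pos: [518.4, 118.8, 61.0]
ee_rot: [179.9, -0.1, 94.3]
force: [-3.9, 1.6, 6.0]
gripper_width: 23.2
grasp_force: 60.4
```

>>> play_rows --pt "0 0 0 -0.6 0 0 1.5" --pt "0 0 0 -1.1 0 0 1.5" --pt "0 0 0 -1.5 0 0 1.5" --pt "0 0 0 -1.8 0 0 1.5" --pt "0 0 0 -2.0 0 0 1.5"

```text
time: 12.4
eef_pos: [519.8, 98.6, 61.0]
ee_rot: [179.9, -0.0, 94.3]
force: [-3.4, 0.9, 7.0]
gripper_width: 23.0
grasp_force: 60.4
```

>>> play_rows --pt "0 0 0 -0.2 0 0 1.5" --pt "0 0 0 -0.4 0 0 1.5"

```text
time: 12.57
eef_pos: [520.1, 94.8, 61.0]
ee_rot: [179.9, -0.0, 94.3]
force: [-2.4, 0.9, 6.1]
gripper_width: 23.2
grasp_force: 60.4
```

>>> play_rows --pt "0 0 0 -0.2 0 0 1.5" --pt "0 0 0 -0.4 0 0 1.5"

```text
time: 12.73
eef_pos: [520.4, 90.9, 61.0]
ee_rot: [179.9, -0.0, 94.3]
force: [-3.5, 1.8, 7.6]
gripper_width: 23.3
grasp_force: 60.4
```

>>> play_rows --pt "0 0 0 -0.2 0 0 1.5" --pt "0 0 0 -0.3 0 0 1.5"

```text
time: 12.9
eef_pos: [520.6, 88.4, 61.0]
ee_rot: [179.9, -0.1, 94.3]
force: [-4.0, 4.8, 6.6]
gripper_width: 23.1
grasp_force: 60.4
```

>>> play_rows --pt "0 0 0 -0.2 0 0 1.5" --pt "0 0 0 -0.3 0 0 1.5"

```text
time: 13.07
eef_pos: [520.8, 86.0, 61.0]
ee_rot: [179.9, -0.2, 94.4]
force: [-3.7, 6.3, 6.9]
gripper_width: 23.4
grasp_force: 60.5
```

>>> play_rows --pt "0 0 0 -0.2 0 0 1.5" --pt "0 0 0 -0.3 0 0 1.5"

```text
time: 13.23
eef_pos: [521.0, 83.4, 61.0]
ee_rot: [179.9, -0.2, 94.4]
force: [-2.5, 8.9, 6.3]
gripper_width: 23.0
grasp_force: 60.5
```

>>> play_rows --pt "0 0 0 -0.2 0 0 1.5" --pt "0 0 0 -0.3 0 0 1.5"

```text
time: 13.4
eef_pos: [521.2, 80.9, 61.0]
ee_rot: [179.9, -0.3, 94.4]
force: [-3.6, 8.3, 7.4]
gripper_width: 23.2
grasp_force: 60.5
```

>>> play_rows --pt "0 0 0 -0.2 0 0 1.5" --pt "0 0 0 -0.3 0 0 1.5"

```text
time: 13.57
eef_pos: [521.4, 77.5, 61.0]
ee_rot: [179.9, -0.2, 94.4]
force: [-3.4, 6.7, 7.3]
gripper_width: 23.0
grasp_force: 60.5
```

>>> play_rows --pt "0 0 0 -0.15 0 0 1.5" --pt "0 0 0 -0.3 0 0 1.5" --pt "0 0 0 -0.4 0 0 1.5" --pt "0 0 0 -0.4 0 0 1.5"

```text
time: 13.9
eef_pos: [521.8, 73.0, 61.1]
ee_rot: [179.9, -0.1, 94.4]
force: [-2.3, 4.2, 7.4]
gripper_width: 23.1
grasp_force: 60.5
```

>>> play_rows --pt "0 0 0 0.08 0 0 1.5" --pt "0 0 0 0.08 0 0 1.5" --pt "0 0 0 0.08 0 0 3" --pt "0 0 0 0.08 0 0 5" --pt "0 0 0 0.08 0 0 8"

```text
time: 14.32
eef_pos: [522.1, 72.3, 59.7]
ee_rot: [179.9, 0.0, 94.3]
force: [0.1, -0.5, 0.1]
gripper_width: 52.9
grasp_force: 0.0
```

>>> play_rows --pt "0 0 0 0 0 0 8.5" --pt "0 0 0 0 0 0 8.5" --pt "0 0 0 0 0 0 8.5" --pt "0 0 0 0 0 0 8.5" --pt "0 0 0 0 0 0 8.5"

```text
time: 14.73
eef_pos: [521.6, 72.3, 59.2]
ee_rot: [-180.0, -0.0, 94.3]
force: [-0.5, 0.2, 0.1]
gripper_width: 84.9
grasp_force: 0.0
```

>>> play_rows --pt "0 0 0 0 0 -2 8.5" --pt "0 0 0 0 0 -5 8.5" --pt "0 0 0 0 0 -8 8.5" --pt "0 0 0 0 0 -9 8.5" --pt "0 0 0 0 0 -9 8.5"

```text
time: 15.15
eef_pos: [524.0, 72.3, 152.4]
ee_rot: [179.6, 0.0, 94.3]
force: [0.9, 0.8, -0.8]
gripper_width: 84.9
grasp_force: 0.0
```

```bash
python3 - <<'E'
from h import *
s=env.read_state();print(s['eef_pos'])
cv2.imwrite("pics/w3.png",cv2.resize(get_image("wrist")[:,:,::-1],(768,576)))
E
```

```text
[523.95446641  72.3241706  152.43978081]
```

View pics/w3.png

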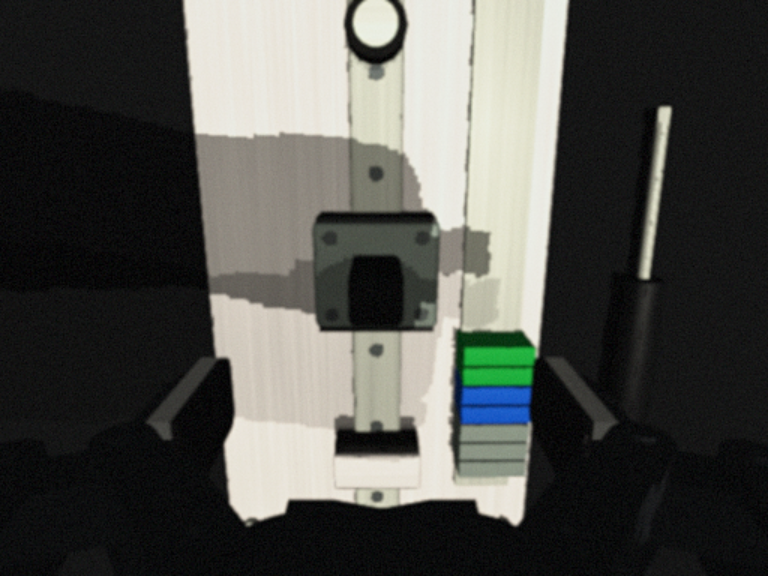

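The carriage stands free under the open gripper, with its grip at (376,290), the same place relative to the tool as before. It is still at about y = 73, so I hand in.

```bash
python3 -c "
from plant import env
print(env.sign_off())"
```

```text
the job is handed in; nothing more can be done
None
```

I handed the job in at about 15 s: the carriage touched the square stop, then the round stop, with about 6–7 N at the wrist each time, and now stands released at about y = 73 mm, the middle of the tight spot felt from both sides (sign-off returned no verdict).

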